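# Seat the block on the dry-block heater and load the duplicate sample bottles

## Robot

A 6-joint arm with a two-finger parallel gripper is mounted at the origin on a cart in front of the work surface, level with it; the furniture and walls round the work are solid. World frame = base frame: x ahead of the robot, y to its left, z up, the work surface at z = 0. Lengths are in m, angles in degrees, forces in N, time in s.
With the tool pointing down it reaches from about 0.35 to 0.875 m from the base axis. Payload 4.2 kg.
Tool frame: the origin (TCP) lies midway between the tips of the shut fingers; the grasp point (between the pads) lies 19 mm behind it; z points along the fingers, y is the line along which they close (so a half turn about z gives the same grasp; the last joint's range is limited). The gripper opens to 87 mm and grips with 3 to 60 N. Pads are 19 mm wide; open, the fingers measure 117 mm over their backs; the gripper's body (75 mm by 190 mm) begins 51 mm behind the grasp point.
Start: joints at [-49.068, 22.042, 0.453, 0, -68.411, -14.817], TCP at [0.275, -0.561, 0.223] pointing down, gripper open.
Joint ranges: [-179.83, 179.83], [-69.29, 118.12], [-61.27, 80.66], [-181.25, 117.63], [-171.15, -9.14], [-177.46, 177.46]. Speed limits (degrees/s): [159.86, 159.86, 180, 180, 180, 180].

## Interface

Orientations are given as a 3x3 rotation matrix whose columns are the frame's x, y, z axes.
In Python, from station import r gives the robot as it stands.
- The arm moves only by the tool step_hand, called after "Emit:" as name(argument=value, ...) on one line, values as JSON. Schema: {"type":"object","properties":{"ticks":{"type":"object","properties":{"steps":{"type":"array","items":{"type":"array","items":{"type":"number"},"minItems":7,"maxItems":7},"minItems":1,"maxItems":8}},"additionalProperties":false,"required":["steps"]},"only":{"type":"string"},"quiet":{"type":"boolean"},"lines":{"type":"string"}},"required":["ticks"],"additionalProperties":false}. ticks is an object whose key "steps" holds a list of rows, 1 to 8 of them, each of 7 numbers: the opening from 0.0 (shut) to 1.0 (fully open), then dx, dy, dz in a scale on which 1.0 is 75 cm, then a rotation vector rx, ry, rz in shares of 180 degrees (1.0 is 180 degrees); each row is the pose to reach, as a shift and turn from the pose commanded when the call began, along the tool's axes at that moment; what a row does not reach only later rows make up. A row lasts 1/10 s, in which the tool goes at most 0.05 m and 8.59 degrees, less where a joint would pass 70% of its speed; a pose out of reach is approached as far as the arm can. The fingers move at their own pace and stop on an object; the grip force is fixed at half the most. Time passes only in rows, so rows that do not move let the fingers close. The tool returns the time, the measured TCP pose, the force, the opening and the grip force at its end. only (a regular expression) keeps the lines of the reply that match it, lines (a string "A,B") keeps lines A to B, and quiet returns only ok. Shift and turn numbers lie between -1 and 1, and a call with a number outside is refused. Input that does not fit is refused with a message, and nothing moves.
- r.sense(): the state, without advancing time (a new reading comes with each control period).
- r.capture(name): name is "scene" or "side" or "wrist"; returns a dict with "pixels" (420x560x3 uint8, red, green, blue), "z_map" (420x560 float32, m along the optical axis (not along the pixel's ray), 0 where there is no reading), "K" (3x3 intrinsics, pixels), "world_from_camera" (4x4, takes a point from camera to world coordinates). Camera axes: x right, y up, looking along -z (the intrinsics and any distortion apply to the point x, -y, -z); pixel columns grow to the right and rows downward; lengths in m; the calibration is good to about 2 mm. A picture is of the moment at which its call begins.
- r.finish_job(): hands the job in; it is judged then, once.
The state is a dict: "time_s": time; "joints": joint angles; "joint_velocities": joint speeds; "effort": joint torques, N m; "tcp_pos": TCP position; "ee_rot": TCP orientation; "wrist_force": force on the tool from outside, world axes, zero at the start; "moment": the same for the moment, N m; "gripper_width": opening from 0.0 (shut) to 1.0 (fully open); "gripper_force": force on a finger pad.
Only numpy, scipy, OpenCV 4.12 (cv2) and the standard library are available. Lean on these libraries where they do the work, as an engineer would, in place of code of your own. Each camera call takes 0.05 s, during which the arm holds its last target. There are 200 camera calls.

## Task

Get the dry-block heater ready for the pair of duplicate sample bottles: take the loose aluminium block with the bridge handle and seat it fully home, flat on the heating plate, with the heater's two dowel pins in the holes in its underside. Then lift both square bottles out of their caddy together, in one grasp, and stand them side by side, all the way down, in the long pocket of the block. Set things down gently without dropping them, and leave the tape roll and the sample cup near the heater where they are.

Things in the scene. Friction and masses are not known exactly. Their poses are not given: they have to be found in the camera images.
- heater: dry-block heater, does not move: white case 180 x 150 x 56 mm, sloping panel on its -x side, 128 x 92 mm steel heating plate on top. Origin on the cabinet top under the plate's centre, z up, x from panel to rear. Plate face at z = 61 mm; on it two steel dowel pins at x = +10, y = +30 and -30 mm, diameter 8, 14 mm high, the upper 5 mm tapering to 4 mm
- heater_seat (a point): centre of the heating plate's upper face (heater frame 0, 0, 61 mm); the seated block's origin lies here, its axes along the heater's
- block: loose aluminium block 120 (x) x 84 (y) x 44 mm with a bridge handle, 0.5 to 0.8 kg, starts upright on the cabinet. Origin: centre of the underside. Two holes in the underside at x = +10, y = +30 and -30 mm, diameter 10.5, 16 mm deep, take the heater's pins; off centre, they fit one way only (+x to the heater's rear). Mass is centred under the handle. Six small wells at its +x end stay empty
- block_handle (a point): middle of the black handle bar (block frame 4, 0, 74 mm; axes as the block's). The bar is 10 mm thick in x, 64 mm long in y, 16 mm high (z 66 to 82 mm of the block), with 22 mm free below it between posts at y = +25 and -25 mm. Grasp it with the fingers closing along the block's x
- block_pocket (a point): centre of the floor of the rectangular pocket in the block's top (block frame -36, 0, 16 mm; axes as the block's). The pocket is 32 mm wide in x, 60 mm long in y, 28 mm deep
- caddy: grey plastic caddy that does not move, foot 66 (x) x 96 (y) mm, holding the two bottles side by side along its y in a recess 31 (x) x 62 (y) mm; recess floor at z = 6 mm, its walls up to z = 18 mm. Origin: centre of the underside
- bottle_a: closed square amber bottle with black round cap, 40 to 85 g: body 28 x 28 mm, 62 mm high, heel tapered to 23 mm over the lowest 5 mm, cap 24 mm wide up to 90 mm. Origin: centre of the underside, z up. Starts in the caddy at about y = +15 mm, about 2 mm from the other bottle; squeezed together the two are 56 mm wide
- bottle_b: the second bottle, just like bottle_a; starts in the caddy at about y = -15 mm. The two are interchangeable: either may stand at either end of the pocket
- tape: bystander: loose roll of brown tape, diameter 69, 19 mm high; origin at the centre of its underside
- cup: bystander: loose small white sample cup with lid, diameter 48, 46 mm high; origin at the centre of its underside

How it is judged (in metres and radians):
On the way, in this order (a step that is already met when the one before it is completed fails the run):
1. the block is seated on the heater's pins (horizontal distance between block and heater_seat below 0.003 m and z of block in the frame of heater_seat below 0.0025 m and angle between the x axis of block and the x axis of heater, either way round below 0.07 rad and angle between block's own z axis and vertical below 0.03 rad), for 0.2 s.
2. both bottles are held by the fingers together, clear of the caddy (contact force between the fingers and bottle_a above 0.3 N and contact force between the fingers and bottle_b above 0.3 N and z of each of bottle_a, bottle_b in the frame of caddy above 0.025 m), for 0.2 s.
At the end, for the whole second after the job is handed in: Block on the pins: within 3 mm sideways and 2.5 mm in height of heater_seat, turned under 0.07 and tilted under 0.03 rad. Both bottles in its pocket: under 3 mm off the floor, within 20 mm of the pocket centre, tilted under 0.12 rad. All at rest (all of step 1 and z of each of bottle_a, bottle_b in the frame of block_pocket below 0.003 m and horizontal distance between each of bottle_a, bottle_b and block_pocket below 0.02 m and angle between each of bottle_a, bottle_b's own z axis and vertical below 0.12 rad and linear speed of each of block, bottle_a, bottle_b below 0.01 m/s); the robot touches nothing.
It fails at once if a bottle was dropped or knocked (faster than 0.4 m/s while the fingers do not touch it) ((linear speed of bottle_a above 0.4 m/s and contact force between the fingers and bottle_a below 0.01 N) or (linear speed of bottle_b above 0.4 m/s and contact force between the fingers and bottle_b below 0.01 N)).
It fails at once if the block was dropped (faster than 0.4 m/s while the fingers do not touch it) (linear speed of block above 0.4 m/s and contact force between the fingers and block below 0.01 N).
It fails at once if the tape or the cup was pushed more than 30 mm away (distance of any of tape, cup from where it was at the start of the episode above 0.03 m).
It also fails if it takes over 54 s, if anything falls off the work surface, if the arm or the gripper's body presses on something with over 40 N, if the wrist force passes 120 N, or if a joint passes its speed limit or range.

## Working session

There is one attempt and no reset: what is moved stays moved. The work goes in short steps, Python scripts to look and compute and a tool call to move; the robot and the scene stay as the last step left them, time stands still between calls to the robot, and variables do not carry over. Pictures are saved under pics/ and viewed, at most 11 in all, crops included, and the job is handed in when it is done.

```bash
ls; mkdir -p pics
```

Run:
```python
from station import r
import cv2, numpy as np
for n in ["scene","side"]:
    c=r.capture(n); np.savez(f"pics/{n}0.npz",**c)
    cv2.imwrite(f"pics/{n}0.png",c["pixels"][:,:,::-1]); print(n,c["K"].tolist(),np.round(c["world_from_camera"],3).tolist())
print(r.sense())
```

```text
pics
station.py
scene [[502.2927769639663, 0.0, 281.5177464907519], [0.0, 502.2927769639663, 211.07988646500024], [0.0, 0.0, 1.0]] [[-0.61, 0.62, -0.493, -0.091], [-0.793, -0.468, 0.391, 0.495], [0.012, 0.63, 0.777, 1.089], [0.0, 0.0, 0.0, 1.0]]
side [[484.71024812158765, 0.0, 277.99262437936], [0.0, 484.71024812158765, 205.85088238059876], [0.0, 0.0, 1.0]] [[-0.187, 0.63, -0.753, -0.214], [-0.982, -0.122, 0.142, 0.138], [-0.003, 0.767, 0.642, 0.77], [0.0, 0.0, 0.0, 1.0]]
{'time_s': 0.1, 'joints': array([-4.90703265e+01,  2.20838749e+01,  3.88090289e-01, -2.34245233e-02,
       -6.84119397e+01, -1.48167982e+01]), 'joint_velocities': array([-0.00628287,  0.02514675,  0.15263853,  0.06488515, -0.06993612,
        0.05695544]), 'effort': array([-2.80500690e-04, -3.91691172e+01,  1.87935376e+01,  4.23188657e+00,
        1.34627422e-02, -9.53099266e-05]), 'tcp_pos': array([ 0.27486082, -0.56071854,  0.22160333]), 'ee_rot': array([[-8.97994992e-01, -4.40004661e-01, -9.44509713e-04],
       [-4.40005660e-01,  8.97993448e-01,  1.66950605e-03],
       [ 1.13573092e-04,  1.91479769e-03, -9.99998160e-01]]), 'wrist_force': array([-0.01885136,  0.67518856, -0.71923767]), 'moment': array([-0.00106354,  0.06565233, -0.03732669]), 'gripper_force': 0.0, 'gripper_width': 1.0017011156057256}
```

View pics/scene0.png

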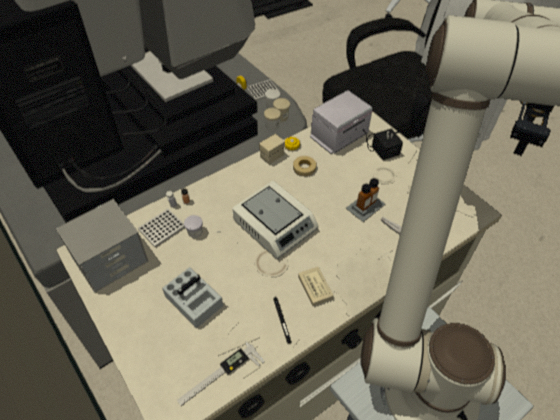

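View pics/side0.png

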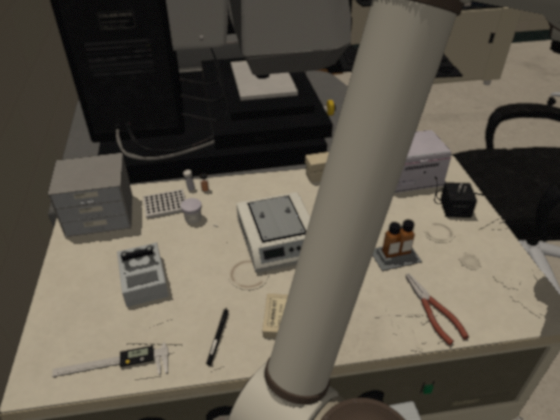

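The scene view shows the block (192,293) with its handle (185,285), the heater (275,217) with two pins, the caddy with bottles (368,195), tape (305,165) and cup (193,225). The side view shows the same, with block at (142,272), heater at (277,230) and bottles at (398,240).

Create h.py:
```python
import numpy as np, cv2
def cloud(c):
    K=c["K"];z=c["z_map"];v,u=np.indices(z.shape)
    p=np.stack([(u-K[0,2])/K[0,0]*z,-(v-K[1,2])/K[1,1]*z,-z,np.ones_like(z)],-1)@c["world_from_camera"].T
    p=p[...,:3];p[z==0]=np.nan;return p
def ray(c,uv,h):
    K=c["K"];T=c["world_from_camera"];uv=np.atleast_2d(uv).astype(float)
    d=np.c_[(uv[:,0]-K[0,2])/K[0,0],-(uv[:,1]-K[1,2])/K[1,1],-np.ones(len(uv))]@T[:3,:3].T
    o=T[:3,3];return o+d*((h-o[2])/d[:,2])[:,None]
def rect(xy):
    (cx,cy),(w,h),a=cv2.minAreaRect((np.asarray(xy)*1000).astype(np.float32))
    return np.round([cx,cy,w,h,a],1)
```

Run:
```python
import numpy as np,cv2
from h import *
R={"scene":dict(block=(160,260,228,330),heater=(228,180,322,258),bot=(345,175,388,222),tape=(288,150,322,180),cup=(183,212,206,240)),
"side":dict(block=(112,240,172,306),heater=(232,190,312,272),bot=(372,215,422,270),cup=(178,196,206,226))}
for n in R:
    c=np.load(f"pics/{n}0.npz");P=cloud(c)
    for k,(a,b,e,f) in R[n].items():
        p=P[b:f,a:e].reshape(-1,3);p=p[np.isfinite(p[:,2])]
        hh,ed=np.histogram(p[:,2],np.arange(-.01,.11,.004));print(n,k,dict((int(round(1000*x)),int(y)) for x,y in zip(ed,hh) if y>8))
        for lo,hi in dict(block=[(.039,.05),(.076,.09)],heater=[(.053,.068)],bot=[(.084,.096),(.012,.022)],tape=[(.013,.025)],cup=[(.04,.052)])[k]:
            q=p[(p[:,2]>lo)&(p[:,2]<hi)]
            if len(q)>5: print("   ",lo,hi,len(q),rect(q[:,:2]),"mean",np.round(q.mean(0),4),"med",np.round(np.median(q,0),4))
for n,(a,b,e,f) in [("scene",(160,180,320,330)),]:
    pass
a=cv2.imread("pics/scene0.png"); b=cv2.imread("pics/side0.png")
t=[cv2.resize(a[255:335,155:235],(400,400),interpolation=2),cv2.resize(a[175:255,230:330][:, :80],(400,400),interpolation=2)]
cv2.imwrite("pics/crop1.png",np.hstack(t))
```

```text
scene block {-10: 89, -6: 1336, -2: 1231, 2: 108, 6: 46, 10: 86, 14: 165, 18: 94, 22: 90, 26: 91, 30: 82, 34: 96, 38: 351, 42: 592, 46: 95, 54: 10, 58: 9, 66: 13, 70: 22, 74: 37, 78: 64, 82: 28}
    0.039 0.05 993 [505.9 289.8 122.7  85.6   8.2] mean [0.5039 0.2918 0.0431] med [0.5017 0.2923 0.0431]
    0.076 0.09 113 [509.2 290.6  11.5  62.6   7.8] mean [0.5083 0.2919 0.0806] med [0.5085 0.2923 0.0807]
scene heater {-10: 169, -6: 1686, -2: 1493, 2: 113, 6: 55, 10: 61, 14: 84, 18: 70, 22: 115, 26: 114, 30: 137, 34: 123, 38: 145, 42: 136, 46: 160, 50: 418, 54: 931, 58: 1020, 62: 241, 66: 11}
    0.053 0.068 2363 [581.4  -5.4 160.8 152.    5.4] mean [ 0.5799 -0.0032  0.0583] med [ 0.5787 -0.0022  0.0583]
scene bot {-10: 72, -6: 549, -2: 547, 2: 171, 6: 62, 10: 46, 14: 73, 18: 30, 22: 18, 26: 22, 30: 17, 34: 24, 38: 16, 42: 15, 46: 22, 50: 18, 54: 17, 58: 18, 62: 26, 66: 31, 70: 37, 74: 16, 78: 9, 82: 19, 86: 24, 90: 46, 94: 57}
    0.084 0.096 116 [ 471.8 -250.7   54.5   26.2   88.1] mean [ 0.4701 -0.2487  0.092 ] med [ 0.4697 -0.251   0.0929]
    0.012 0.022 131 [ 447.3 -237.4   80.7 
[... 1221 characters left out ...]
0.0006 0.0591]
side bot {-6: 370, -2: 556, 2: 282, 6: 67, 10: 60, 14: 139, 18: 79, 22: 32, 26: 41, 30: 32, 34: 43, 38: 39, 42: 41, 46: 48, 50: 29, 54: 50, 58: 37, 62: 44, 66: 66, 70: 75, 74: 40, 78: 22, 82: 36, 86: 35, 90: 56, 94: 126}
    0.084 0.096 190 [ 471.7 -251.3   26.2   55.6    2.2] mean [ 0.4691 -0.2485  0.0921] med [ 0.468  -0.2476  0.0936]
    0.012 0.022 257 [ 472.6 -249.9   47.7   74.6    4.3] mean [ 0.4608 -0.2428  0.0168] med [ 0.4583 -0.2388  0.0168]
side cup {-6: 109, -2: 225, 2: 22, 6: 54, 10: 51, 14: 20, 18: 19, 22: 27, 26: 22, 30: 12, 34: 21, 38: 33, 42: 136, 46: 84}
    0.04 0.052 235 [683.6 179.3  47.1  46.2  82.3] mean [0.6802 0.179  0.0453] med [0.68   0.1791 0.0455]
```

View pics/crop1.png

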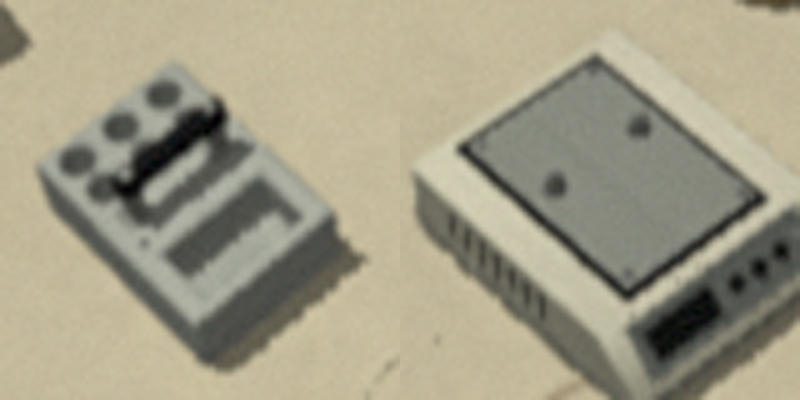

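The crop shows the block's wells on the far (+x) side and the pocket towards the robot. The heater plate corners are near (595,55), (462,150), (627,297) and (765,197), with pins at (555,185) and (638,127).

Run:
```python
import numpy as np,cv2
from h import *
from station import r
for n,box in [("scene",(228,180,322,258)),("side",(232,190,312,272))]:
    c=np.load(f"pics/{n}0.npz");P=cloud(c);px=c["pixels"].astype(int)
    a,b,e,f=box; m=np.zeros(px.shape[:2],np.uint8)
    sat=px.max(2)-px.min(2)
    s=(sat<22)&(px.max(2)<175)&(P[...,2]>.052)
    m[b:f,a:e]=s[b:f,a:e]
    m=cv2.morphologyEx(m,cv2.MORPH_CLOSE,np.ones((3,3)))
    k,l,st,ce=cv2.connectedComponentsWithStats(m);i=1+np.argmax(st[1:,4]);v,u=np.where(l==i)
    q=ray(c,np.c_[u,v],.061);print(n,len(u),rect(q[:,:2]))
    w=(P[...,2]>.066)&(P[...,2]<.085);w2=np.zeros_like(w);w2[b:f,a:e]=w[b:f,a:e]
    k,l,st,ce=cv2.connectedComponentsWithStats(w2.astype(np.uint8))
    for j in range(1,k):
        if st[j,4]>2: print("pin?",st[j,4],np.round(ray(c,ce[j],.072),4))
    g=cv2.cvtColor(c["pixels"],cv2.COLOR_RGB2GRAY).astype(float);bl=cv2.medianBlur(c["pixels"][...,1],15).astype(float)-g
    bl=cv2.GaussianBlur(bl,(0,0),1.2)
    ii=(l*0); 
    X=ray(c,np.c_[np.indices(g.shape)[1].ravel(),np.indices(g.shape)[0].ravel()],.068)[:,:2].reshape(*g.shape,2)
    reg=(np.abs(X[...,0]-.592)<.03)&(np.abs(X[...,1]+.005)<.042)
    t=(reg&(bl>8)).astype(np.uint8);k,l,st,ce=cv2.connectedComponentsWithStats(t)
    for j in range(1,k):
        if st[j,4]>3: print("dark",st[j,4],ce[j].round(1),np.round(ray(c,ce[j],.068),4))
c=r.capture("wrist");s=r.sense();T=c["world_from_camera"]
print(c["K"].round(1).tolist(),np.round(s["ee_rot"].T@T[:3,:3],3).tolist(),np.round(s["ee_rot"].T@(T[:3,3]-s["tcp_pos"]),3))
R=s["ee_rot"]
for p in [(.47,-.25,.22),(.575,-.005,.25)]: print(p,np.round(R.T@(np.array(p)-s["tcp_pos"]),3))
print("tool y yaw",np.degrees(np.arctan2(R[1,1],R[0,1])))
```

```text
scene 1578 [582.3  -5.9 140.9 102.8   4.8]
pin? 9 [[ 0.5958 -0.0343  0.072 ]]
pin? 9 [[0.5895 0.0243 0.072 ]]
dark 67 [278.2 199. ] [[ 0.5958 -0.0373  0.068 ]]
dark 45 [260.6 211.8] [[0.5889 0.026  0.068 ]]
side 2620 [529.7 -22.5 243.5 128.2   5. ]
pin? 13 [[ 0.5942 -0.0341  0.072 ]]
pin? 13 [[0.5897 0.0254 0.072 ]]
dark 65 [288.1 209.2] [[ 0.5933 -0.0365  0.068 ]]
dark 47 [261.9 214.8] [[0.5856 0.0241 0.068 ]]
[[295.3, 0.0, 283.6], [0.0, 295.3, 209.6], [0.0, 0.0, 1.0]] [[-0.0, 0.969, 0.247], [1.0, -0.0, 0.0], [0.0, 0.247, -0.969]] [ 0.068  0.    -0.162]
(0.47, -0.25, 0.22) [-0.312  0.193  0.002]
(0.575, -0.005, 0.25) [-0.514  0.367 -0.028]
tool y yaw 116.10882604560233
```

The rows are not in the units I measure in: shifts go in shares of 75 cm and turns go in shares of 180 degrees. I convert before sending: -0.31 m is -0.4133, -0.03 m is -0.04, -23 degrees is -0.1278.

Emit:
step_hand(ticks={"steps":[[1, -0.0533, 0.0333, -0.0133, 0, 0, -0.0167], [1, -0.1067, 0.0667, -0.0267, 0, 0, -0.0444], [1, -0.16, 0.1, -0.04, 0, 0, -0.0722], [1, -0.2133, 0.1333, -0.04, 0, 0, -0.1], [1, -0.2667, 0.1667, -0.04, 0, 0, -0.1278], [1, -0.32, 0.2, -0.04, 0, 0, -0.1278], [1, -0.3733, 0.2333, -0.04, 0, 0, -0.1278], [1, -0.4133, 0.2573, -0.04, 0, 0, -0.1278]]})

```text
time_s: 0.95
tcp_pos: [0.4694, -0.249, 0.2525]
ee_rot: [[-0.653, -0.757, 0.0], [-0.757, 0.653, 0.0], [-0.0, 0.0, -1.0]]
wrist_force: [1.4, 0.6, 0.7]
gripper_width: 1.003
gripper_force: 0.0
```

Run:
```python
from station import r
import cv2,numpy as np
c=r.capture("wrist");np.savez("pics/w1.npz",**c);cv2.imwrite("pics/w1.png",c["pixels"][:,:,::-1])
s=r.sense();R=s["ee_rot"];print(s["joints"].round(1),np.round(R.T@(np.array((.57,-.005,.25))-s["tcp_pos"]),3))
```

```text
[-10.2  11.7  -9.8  -0.1 -68.4 -30.4] [-0.247  0.083  0.003]
```

View pics/w1.png

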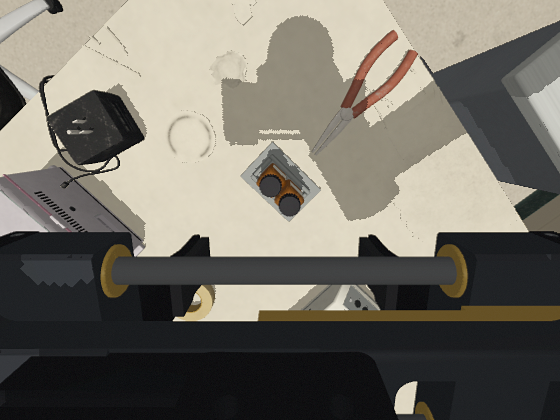

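The wrist view shows the bottle caps at about (270,186) and (290,204), with the caddy around them; points under the TCP are visible just above the gripper bar.

Converted, -0.247 m is -0.3293, -0.24 m is -0.32, -50 degrees is -0.2778.

Emit:
step_hand(ticks={"steps":[[1, -0.0533, 0.0133, 0, 0, 0, 0], [1, -0.1133, 0.0333, 0, 0, 0, -0.0278], [1, -0.1733, 0.0533, 0, 0, 0, -0.0722], [1, -0.2333, 0.08, 0, 0, 0, -0.1167], [1, -0.2867, 0.1, 0, 0, 0, -0.1611], [1, -0.32, 0.1107, 0, 0, 0, -0.2056], [1, -0.3293, 0.1107, 0, 0, 0, -0.25], [1, -0.3293, 0.1107, 0, 0, 0, -0.2778]]})

```text
time_s: 1.8
tcp_pos: [0.5679, -0.0088, 0.2518]
ee_rot: [[0.165, -0.986, -0.001], [-0.986, -0.165, -0.0], [-0.0, 0.001, -1.0]]
wrist_force: [-0.5, 0.0, -0.3]
gripper_width: 1.0
gripper_force: 0.0
```

Run:
```python
from station import r
from h import *
c=np.load("pics/w1.npz");P=cloud(c);z=P[...,2]
box=np.zeros(z.shape,bool);box[135:225,235:325]=1
m=box&(z>.09)&(z<.103);k,l,st,ce=cv2.connectedComponentsWithStats(m.astype(np.uint8))
for j in range(1,k):
    if st[j,4]>15: print("cap",st[j],np.round(np.nanmedian(P[l==j],0),4),rect(P[l==j][:,:2]))
m=box&(z>.013)&(z<.024);print("caddy",rect(P[m][:,:2]));m=box&(z>.003)&(z<.024);print("caddy",rect(P[m][:,:2]))
c=r.capture("wrist");np.savez("pics/w2.npz",**c);cv2.imwrite("pics/w2.png",c["pixels"][:,:,::-1])
s=r.sense();R=s["ee_rot"];print(s["tcp_pos"],s["joints"].round(1),np.round(R.T@(np.array((.5095,.2907,.2))-s["tcp_pos"]),3))
```

```text
cap [259 175  23  23 386] [ 0.4718 -0.2687  0.0962] [ 471.8 -268.2   23.6   24.2   14.8]
cap [278 194  23  23 372] [ 0.4699 -0.2385  0.0962] [ 470.3 -238.    23.8   24.4   67. ]
caddy [ 471.1 -253.3   42.4   73.7    5. ]
caddy [ 444.4 -255.5  119.8   95.7    4.9]
[ 0.56753976 -0.00945526  0.25187981] [ 15.4  15.4  -5.   -0.  -69.7  -5.8] [-0.306  0.007  0.052]
```

View pics/w2.png

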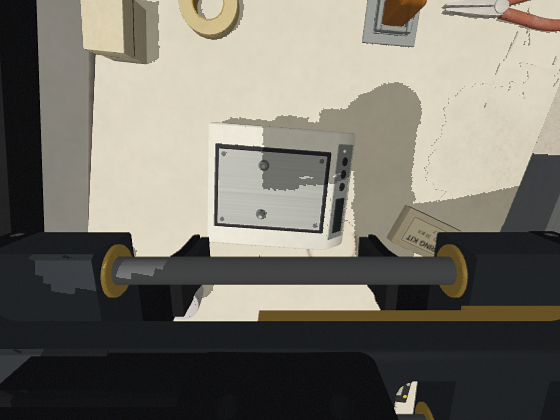

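The wrist view shows the whole plate, with pins at (264,165) and (262,214) and the plate outline from (216,144) to (326,233).

Create heat.py:
```python
from h import *
c=np.load("pics/w2.npz");P=cloud(c);z=P[...,2];print("plate z",np.median(z[180:190,235:255]))
box=np.zeros(z.shape,bool);box[140:236,212:335]=1
m=box&(z>.069)&(z<.082);k,l,st,ce=cv2.connectedComponentsWithStats(m.astype(np.uint8));pp=[]
for j in range(1,k):
    if st[j,4]>4: q=ray(c,ce[j],.074)[0];pp.append(q[:2]);print("pin",st[j],q.round(4))
g=cv2.cvtColor(c["pixels"],cv2.COLOR_RGB2GRAY)
d=(box&(g<60)).astype(np.uint8);k,l,st,ce=cv2.connectedComponentsWithStats(d,connectivity=8)
i=1+np.argmax(st[1:,4]);v,u=np.where(l==i);print("outline",rect(ray(c,np.c_[u,v],.060)[:,:2]),st[i])
pp=sorted(pp,key=lambda q:q[1])
if len(pp)==2:
    dd=pp[1]-pp[0];n=np.array([dd[1],-dd[0]])/np.hypot(*dd);print("sep",np.hypot(*dd),"yaw",np.degrees(np.arctan2(n[1],n[0])),"origin",(pp[0]+pp[1])/2-.01*n)
```

```bash
python3 heat.py
```

```text
plate z nan
pin [260 163   7   7  38] [ 0.5959 -0.0371  0.074 ]
pin [257 213   7   6  33] [0.5905 0.0219 0.074 ]
outline [582.9  -8.2 135.6 100.2   5.2] [215 144 116  89 997]
sep 0.0592564349341232 yaw 5.237562522694622 origin [ 0.58325471 -0.00853002]
```

Emit:
step_hand(ticks={"steps":[[1, -0.0533, 0, 0, 0, 0, 0], [1, -0.1133, 0, 0, 0, 0, 0], [1, -0.1733, 0.0027, 0, 0, 0, 0], [1, -0.2333, 0.0053, 0, 0, 0, 0.0111], [1, -0.2933, 0.008, 0.0133, 0, 0, 0.0111], [1, -0.3467, 0.0093, 0.0267, 0, 0, 0.0111], [1, -0.3867, 0.0093, 0.04, 0, 0, 0.0111], [1, -0.408, 0.0093, 0.04, 0, 0, 0.0056]]})

```text
time_s: 2.65
tcp_pos: [0.5107, 0.292, 0.2206]
ee_rot: [[0.142, -0.99, -0.003], [-0.99, -0.142, -0.002], [0.002, 0.003, -1.0]]
wrist_force: [-0.6, -0.4, -1.4]
gripper_width: 1.0
gripper_force: 0.0
```

Run:
```python
from station import r
from h import *
c=r.capture("wrist");np.savez("pics/w3.npz",**c);cv2.imwrite("pics/w3.png",c["pixels"][:,:,::-1])
P=cloud(c);z=P[...,2];near=(np.abs(P[...,0]-.507)<.09)&(np.abs(P[...,1]-.29)<.08)
for lo,hi in [(.076,.088),(.04,.048)]:
    m=near&(z>lo)&(z<hi);print(lo,m.sum(),rect(P[m][:,:2]),np.median(z[m]))
m=near&(z>.040)&(z<.048)
s=r.sense();R=s["ee_rot"];print(s["tcp_pos"],np.degrees(np.arctan2(R[1,1],R[0,1])),s["joints"].round(1))
```

```text
0.076 529 [508.5 289.2   8.6  63.    8.1] 0.0820794452979588
0.04 4430 [504.6 289.1 120.4  84.3   7.7] 0.044158979481098704
[0.51133864 0.29343482 0.22150228] -171.69231318097823 [ 45.6  18.7  -4.8  -0.  -66.6 -37.3]
```

View pics/w3.png

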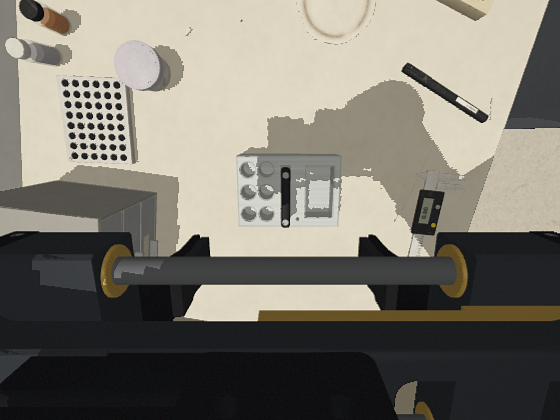

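The wrist view shows the block centred at (288,191), with its handle at (285,197), wells to the left (+x) and pocket to the right. I'll descend partway, let the arm settle and re-measure.

Converted, 0.06 m is 0.08, 0.03 m is 0.04.

Emit:
step_hand(ticks={"steps":[[1, 0, 0, 0.04, 0, 0, 0], [1, 0, 0, 0.08, 0, 0, 0], [1, 0, 0, 0.08, 0, 0, 0], [1, 0, 0, 0.08, 0, 0, 0], [1, 0, 0, 0.08, 0, 0, 0]]})

```text
time_s: 3.2
tcp_pos: [0.5134, 0.2909, 0.1648]
ee_rot: [[0.141, -0.99, 0.003], [-0.99, -0.141, 0.002], [-0.001, -0.003, -1.0]]
wrist_force: [-0.1, 0.5, 0.1]
gripper_width: 1.0
gripper_force: 0.0
```

Run:
```python
from station import r
from h import *
c=r.capture("wrist");np.savez("pics/w4.npz",**c)
P=cloud(c);z=P[...,2];near=(np.abs(P[...,0]-.507)<.09)&(np.abs(P[...,1]-.29)<.08)
for lo,hi in [(.076,.088),(.04,.048)]:
    m=near&(z>lo)&(z<hi);print(lo,m.sum(),rect(P[m][:,:2]),np.median(z[m]))
s=r.sense();R=s["ee_rot"];print(s["tcp_pos"],np.degrees(np.arctan2(R[1,1],R[0,1])),R.T@(np.array([.5088,.290,.055])-s["tcp_pos"]))
```

```text
0.076 799 [508.3 288.7   9.5  62.9   8.1] 0.08202883724702215
0.04 6169 [504.6 288.9 120.3  84.2   7.9] 0.044151403830479885
[0.51327853 0.29099247 0.1647595 ] -171.91112970233735 [0.0005565  0.00495151 0.10974226]
```

Converted, 0.109 m is 0.1453, 0.005 m is 0.0067.

Emit:
step_hand(ticks={"steps":[[1, 0.0013, 0.0067, 0.0267, 0, 0, 0], [1, 0.0013, 0.0067, 0.0667, 0, 0, 0], [1, 0.0013, 0.0067, 0.1067, 0, 0, 0], [1, 0.0013, 0.0067, 0.1333, 0, 0, 0], [1, 0.0013, 0.0067, 0.144, 0, 0, 0], [1, 0.0013, 0.0067, 0.1453, 0, 0, 0], [0, 0.0013, 0.0067, 0.1453, 0, 0, 0], [0, 0.0013, 0.0067, 0.1453, 0, 0, 0]]})

```text
time_s: 4.05
tcp_pos: [0.5082, 0.2897, 0.0552]
ee_rot: [[0.141, -0.99, 0.002], [-0.99, -0.141, 0.002], [-0.002, -0.003, -1.0]]
wrist_force: [0.5, -1.1, 0.5]
gripper_width: 0.893
gripper_force: 0.0
```

Emit:
step_hand(ticks={"steps":[[0, 0, 0, 0, 0, 0, 0], [0, 0, 0, 0, 0, 0, 0], [0, 0, 0, 0, 0, 0, 0], [0, 0, 0, 0, 0, 0, 0]]})

```text
time_s: 4.45
tcp_pos: [0.5073, 0.289, 0.0537]
ee_rot: [[0.141, -0.99, 0.0], [-0.99, -0.141, 0.0], [-0.0, -0.0, -1.0]]
wrist_force: [0.3, 0.1, 0.7]
gripper_width: 0.541
gripper_force: 0.0
```

Emit:
step_hand(ticks={"steps":[[0, 0, 0, 0, 0, 0, 0], [0, 0, 0, 0, 0, 0, 0], [0, 0, 0, 0, 0, 0, 0], [0, 0, 0, 0, 0, 0, 0], [0, 0, 0, 0, 0, 0, 0], [0, 0, 0, 0, 0, 0, 0], [0, 0, 0, 0, 0, 0, 0]]})

```text
time_s: 5.15
tcp_pos: [0.5077, 0.2893, 0.0537]
ee_rot: [[0.141, -0.99, 0.001], [-0.99, -0.141, 0.001], [-0.001, -0.001, -1.0]]
wrist_force: [1.7, 1.1, -0.8]
gripper_width: 0.107
gripper_force: 30.0
```

Emit:
step_hand(ticks={"steps":[[0, 0, 0, -0.0013, 0, 0, 0], [0, 0, 0, -0.0053, 0, 0, 0], [0, 0, 0, -0.0133, 0, 0, 0], [0, 0, 0, -0.0267, 0, 0, 0], [0, 0, 0, -0.04, 0, 0, 0], [0, 0, 0, -0.04, 0, 0, 0], [0, 0, 0, -0.04, 0, 0, 0]]})

```text
time_s: 5.85
tcp_pos: [0.5073, 0.2891, 0.0842]
ee_rot: [[0.141, -0.99, 0.001], [-0.99, -0.141, 0.001], [-0.001, -0.001, -1.0]]
wrist_force: [0.2, 0.2, -5.2]
gripper_width: 0.112
gripper_force: 30.0
```

Converted, 0.225 m is 0.3, -0.066 m is -0.088, 2.8 degrees is 0.0156.

Emit:
step_hand(ticks={"steps":[[0, 0.0067, 0, -0.0267, 0, 0, 0], [0, 0.0333, -0.004, -0.06, 0, 0, 0.0028], [0, 0.0733, -0.008, -0.08, 0, 0, 0.0056], [0, 0.12, -0.0133, -0.088, 0, 0, 0.0083], [0, 0.1667, -0.0187, -0.088, 0, 0, 0.0111], [0, 0.2133, -0.024, -0.088, 0, 0, 0.0139], [0, 0.26, -0.0293, -0.088, 0, 0, 0.0156], [0, 0.3, -0.0347, -0.088, 0, 0, 0.0156]]})

```text
time_s: 6.65
tcp_pos: [0.5642, 0.0681, 0.149]
ee_rot: [[0.092, -0.996, -0.002], [-0.996, -0.092, -0.0], [0.0, 0.002, -1.0]]
wrist_force: [0.9, 0.2, -6.6]
gripper_width: 0.108
gripper_force: 30.0
```

Emit:
step_hand(ticks={"steps":[[0, 0.0333, -0.004, 0, 0, 0, 0], [0, 0.0667, -0.0067, 0, 0, 0, 0], [0, 0.0933, -0.0107, 0, 0, 0, 0], [0, 0.1053, -0.012, 0, 0, 0, 0], [0, 0.1053, -0.012, 0, 0, 0, 0], [0, 0.1053, -0.012, 0, 0, 0, 0], [0, 0.1053, -0.012, 0, 0, 0, 0], [0, 0.1053, -0.012, 0, 0, 0, 0]]})

```text
time_s: 7.45
tcp_pos: [0.5809, -0.007, 0.1496]
ee_rot: [[0.094, -0.996, 0.0], [-0.996, -0.094, 0.0], [-0.0, -0.0, -1.0]]
wrist_force: [-0.4, -0.2, -5.5]
gripper_width: 0.114
gripper_force: 30.0
```

Create held.py:
```python
from station import r
from h import *
import sys
s=r.sense();R=s["ee_rot"];t=s["tcp_pos"];print("tcp",t,"yaw",np.degrees(np.arctan2(R[1,1],R[0,1]))+180)
bz=t[2]-.0537
ims=[]
for n in ["scene","side","wrist"]:
    c=r.capture(n);ims.append(c["pixels"]);P=cloud(c);z=P[...,2];near=(np.abs(P[...,0]-t[0])<.09)&(np.abs(P[...,1]-t[1])<.075)
    m=near&(np.abs(z-bz-.044)<.006)
    m=cv2.morphologyEx(m.astype(np.uint8),cv2.MORPH_OPEN,np.ones((3,3)))>0
    print(n,m.sum(),rect(P[m][:,:2]),"med z",np.median(z[m]))
cv2.imwrite(f"pics/{sys.argv[1]}.png",np.hstack([cv2.resize(i[150:290,190:360],(400,330)) for i in ims[:2]])[:,:,::-1])
```

```bash
python3 held.py held1
```

```text
tcp [ 0.58091164 -0.0069711   0.14958903] yaw 5.389429084592507
scene 522 [576.9  -6.  121.2  85.8   5.3] med z 0.1387393556556164
side 804 [575.9  -5.5 123.2  84.6   5.5] med z 0.13946431911415041
wrist 7654 [578.4 -28.7 120.3  41.5   5.5] med z 0.14011966669307815
```

View pics/held1.png

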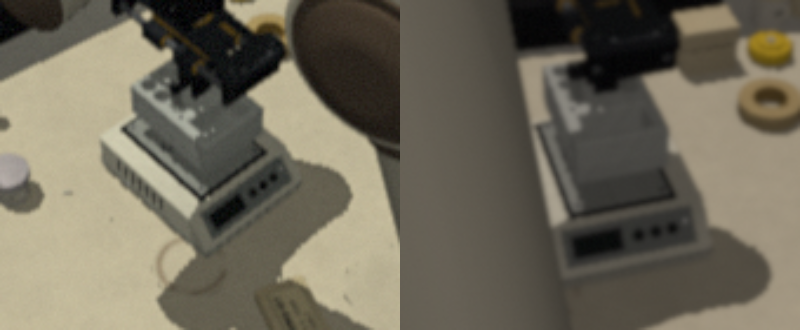

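Both views show the block held level above the heater plate, about 6 mm towards the panel from its seat. I'll correct in x and descend to the pin tips.

Converted, 0.018 m is 0.024, -0.006 m is -0.008.

Emit:
step_hand(ticks={"steps":[[0, 0.0013, -0.004, 0.004, 0, 0, 0], [0, 0.0013, -0.008, 0.0133, 0, 0, 0], [0, 0.0013, -0.008, 0.0227, 0, 0, 0], [0, 0.0013, -0.008, 0.024, 0, 0, 0], [0, 0.0013, -0.008, 0.024, 0, 0, 0], [0, 0.0013, -0.008, 0.024, 0, 0, 0]]})

```text
time_s: 8.2
tcp_pos: [0.5872, -0.0084, 0.1316]
ee_rot: [[0.093, -0.996, 0.0], [-0.996, -0.093, -0.0], [0.0, -0.0, -1.0]]
wrist_force: [-0.4, 0.8, -5.1]
gripper_width: 0.111
gripper_force: 30.0
```

```bash
python3 held.py held2
```

```text
tcp [ 0.58724796 -0.00840759  0.1315962 ] yaw 5.319723127142225
scene 509 [581.1  -7.1 121.5  86.2   5.1] med z 0.1208104510800333
side 754 [581.9  -6.7 120.6  85.2   4.8] med z 0.121626502225048
wrist 7690 [584.8 -29.8 120.4  41.5   5.2] med z 0.12235897465297882
```

Emit:
step_hand(ticks={"steps":[[0, 0, 0, 0.0027, 0, 0, 0], [0, 0, 0, 0.0053, 0, 0, 0], [0, 0, 0, 0.008, 0, 0, 0], [0, 0, 0, 0.008, 0, 0, 0]]})

```text
time_s: 8.75
tcp_pos: [0.5868, -0.0084, 0.1251]
ee_rot: [[0.093, -0.996, -0.001], [-0.996, -0.093, -0.0], [0.0, 0.001, -1.0]]
wrist_force: [-0.5, -0.1, -6.5]
gripper_width: 0.115
gripper_force: 30.0
```

Converted, 0.004 m is 0.0053, -0.001 m is -0.0013.

Emit:
step_hand(ticks={"steps":[[0, -0.0013, 0, 0, 0, 0, 0], [0, -0.0013, 0, 0.0013, 0, 0, 0], [0, -0.0013, 0, 0.0027, 0, 0, 0], [0, -0.0013, 0, 0.004, 0, 0, 0], [0, -0.0013, 0, 0.0053, 0, 0, 0], [0, -0.0013, 0, 0.0053, 0, 0, 0]]})

```text
time_s: 9.35
tcp_pos: [0.5868, -0.0074, 0.1213]
ee_rot: [[0.093, -0.996, -0.0], [-0.996, -0.093, -0.0], [0.0, 0.0, -1.0]]
wrist_force: [-0.9, -0.8, -5.1]
gripper_width: 0.109
gripper_force: 30.0
```

Emit:
step_hand(ticks={"steps":[[0, 0, 0, 0.0027, 0, 0, 0], [0, 0, 0, 0.0053, 0, 0, 0], [0, 0, 0, 0.0067, 0, 0, 0], [0, 0, 0, 0.0067, 0, 0, 0]]})

```text
time_s: 9.75
tcp_pos: [0.5868, -0.0074, 0.1162]
ee_rot: [[0.093, -0.996, -0.001], [-0.996, -0.093, -0.0], [0.0, 0.001, -1.0]]
wrist_force: [-0.6, -0.1, -5.5]
gripper_width: 0.112
gripper_force: 30.0
```

Converted, 0.0025 m is 0.0033, 0.002 m is 0.0027.

Emit:
step_hand(ticks={"steps":[[0, 0, 0, 0.0013, 0, 0, 0], [0, 0, 0, 0.0027, 0, 0, 0], [0, 0, 0, 0.0033, 0, 0, 0], [0, 0, 0, 0.0033, 0, 0, 0]]})

```text
time_s: 10.15
tcp_pos: [0.5871, -0.0074, 0.1147]
ee_rot: [[0.093, -0.996, 0.0], [-0.996, -0.093, -0.0], [0.0, -0.0, -1.0]]
wrist_force: [-1.0, -0.0, -0.9]
gripper_width: 0.112
gripper_force: 30.0
```

```bash
python3 held.py held3
```

```text
tcp [ 0.58709404 -0.00735639  0.11465908] yaw 5.326404100688961
scene 491 [582.5  -4.3 125.9  83.8   7.1] med z 0.10393927750282206
side 755 [583.3  -5.3 123.5  84.1   5.4] med z 0.10454147235761557
wrist 7645 [584.2 -28.9 120.5  41.5   5.2] med z 0.10517084530619092
```

The block's top reads 0.105 m and the wrist load has dropped, so it is seated. I'll release and retreat.

Emit:
step_hand(ticks={"steps":[[0.6, 0, 0, 0, 0, 0, 0], [0.6, 0, 0, 0, 0, 0, 0], [0.6, 0, 0, 0, 0, 0, 0], [0.6, 0, 0, 0, 0, 0, 0], [0.6, 0, 0, 0, 0, 0, 0]]})

```text
time_s: 10.8
tcp_pos: [0.5872, -0.0074, 0.1142]
ee_rot: [[0.093, -0.996, 0.001], [-0.996, -0.093, 0.0], [0.0, -0.001, -1.0]]
wrist_force: [0.6, 0.2, -0.4]
gripper_width: 0.479
gripper_force: 0.0
```

Emit:
step_hand(ticks={"steps":[[0.6, 0, 0, -0.0133, 0, 0, 0], [0.6, 0, 0, -0.04, 0, 0, 0], [0.6, 0, 0, -0.08, 0, 0, 0], [1, 0, 0, -0.1333, 0, 0, 0], [1, 0, 0, -0.16, 0, 0, 0], [1, 0, 0, -0.16, 0, 0, 0], [1, 0, 0, -0.16, 0, 0, 0], [1, 0, 0, -0.16, 0, 0, 0]]})

```text
time_s: 11.6
tcp_pos: [0.5862, -0.0074, 0.2328]
ee_rot: [[0.092, -0.996, -0.003], [-0.996, -0.092, -0.0], [-0.0, 0.003, -1.0]]
wrist_force: [-0.5, -0.4, 0.3]
gripper_width: 0.949
gripper_force: 0.0
```

```bash
python3 held.py rel1
```

Run:
```python
from station import r
from h import *
c=r.capture("wrist");P=cloud(c);z=P[...,2];print("top z med",np.nanmedian(z[(z>.1)&(z<.11)]))
m=(z>.1)&(z<.11)&(abs(P[...,0]-.58)<.09)&(abs(P[...,1])<.08);print(rect(P[m][:,:2]))
A=np.c_[P[m][:,:2],np.ones(m.sum())];print("slopes",np.linalg.lstsq(A,P[m][:,2],rcond=None)[0])
q=np.array([.471,-.2531,.22]);s=r.sense();print(s["ee_rot"].T@(q-s["tcp_pos"]))
```

```text
tcp [ 0.58616865 -0.00743047  0.23284775] yaw 5.3049058604559605
scene 0 [0. 0. 0. 0. 0.] med z nan
side 0 [0. 0. 0. 0. 0.] med z nan
wrist 0 [0. 0. 0. 0. 0.] med z nan
top z med 0.10512181857072722
[582.5  -7.4 120.2  84.5   5.3]
slopes [-3.93078601e-05  3.48779941e-04  1.05006599e-01]
[0.23386641 0.13785024 0.01333861]
  return _methods._mean(a, axis=axis, dtype=dtype,
  ret = ret.dtype.type(ret / rcount)
```

The block sits flat (top at 0.1051 m, slopes below 0.0004) with yaw 5.3°, so it is on the pins. Next, the bottles.

Converted, 0.234 m is 0.312, 0.225 m is 0.3, 60 degrees is 0.3333.

Emit:
step_hand(ticks={"steps":[[1, 0.0267, 0.016, 0, 0, 0, 0.0222], [1, 0.0733, 0.0427, 0, 0, 0, 0.0667], [1, 0.1267, 0.0733, 0, 0, 0, 0.1111], [1, 0.1733, 0.1067, 0, 0, 0, 0.1556], [1, 0.22, 0.1333, 0.0067, 0, 0, 0.2], [1, 0.2667, 0.16, 0.0133, 0, 0, 0.2444], [1, 0.3, 0.18, 0.0173, 0, 0, 0.2889], [1, 0.312, 0.184, 0.0173, 0, 0, 0.3333]]})

```text
time_s: 12.6
tcp_pos: [0.4692, -0.2551, 0.2201]
ee_rot: [[-0.821, -0.571, -0.002], [-0.571, 0.821, 0.0], [0.002, 0.002, -1.0]]
wrist_force: [-0.0, -0.2, 0.7]
gripper_width: 0.998
gripper_force: 0.0
```

Emit:
step_hand(ticks={"steps":[[1, 0, 0, 0, 0, 0, 0.0444], [1, 0, 0, 0.0133, 0, 0, 0.0889], [1, 0, 0, 0.04, 0, 0, 0.1333], [1, 0, 0, 0.0667, 0, 0, 0.1722], [1, 0, 0, 0.0667, 0, 0, 0.1722], [1, 0, 0, 0.0667, 0, 0, 0.1722], [1, 0, 0, 0.0667, 0, 0, 0.1722]]})

```text
time_s: 13.3
tcp_pos: [0.472, -0.2534, 0.1721]
ee_rot: [[-0.997, -0.077, 0.002], [-0.077, 0.997, -0.001], [-0.002, -0.001, -1.0]]
wrist_force: [0.0, 0.2, -0.3]
gripper_width: 0.998
gripper_force: 0.0
```

Run:
```python
from station import r
from h import *
c=r.capture("wrist");np.savez("pics/w5.npz",**c);cv2.imwrite("pics/w5.png",c["pixels"][:,:,::-1])
P=cloud(c);z=P[...,2];near=(abs(P[...,0]-.471)<.07)&(abs(P[...,1]+.253)<.07)
m=near&(z>.09)&(z<.103);k,l,st,ce=cv2.connectedComponentsWithStats(m.astype(np.uint8));q=[]
for j in range(1,k):
    if st[j,4]>15: print("cap",st[j],np.round(np.nanmedian(P[l==j],0),4),rect(P[l==j][:,:2]))
m=near&(z>.013)&(z<.022);print("rim",rect(P[m][:,:2]))
s=r.sense();R=s["ee_rot"];print(s["tcp_pos"],np.degrees(np.arctan2(R[1,1],R[0,1])),s["joints"].round(1))
print(R.T@(np.array([.471,-.2525,.04])-s["tcp_pos"]))
```

```text
cap [252 201  30  29 652] [ 0.4712 -0.2679  0.0963] [ 472.1 -267.9   24.9   23.7   20.8]
cap [288 201  30  30 658] [ 0.4693 -0.2379  0.0962] [ 469.8 -237.6   24.3   24.    84.6]
rim [ 470.8 -253.1   42.4   73.9    4.9]
[ 0.47204967 -0.25337846  0.17219898] 94.41151452579724 [-10.9  15.8 -16.5   0.  -57.6 -74.7]
[0.00123858 0.00107932 0.13219586]
```

View pics/w5.png

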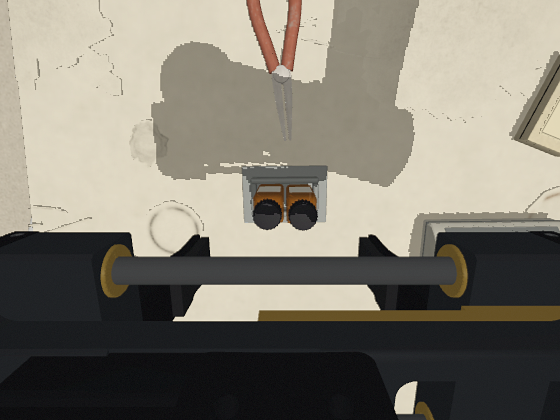

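The view shows caps at (266,215) and (303,215), centred between the open fingers. The jaw axis lies along the bottle pair, so I'll descend and grasp.

Converted, 0.132 m is 0.176, 0.001 m is 0.0013.

Emit:
step_hand(ticks={"steps":[[1, 0.0013, 0.0013, 0.0267, 0, 0, 0], [1, 0.0013, 0.0013, 0.0667, 0, 0, 0], [1, 0.0013, 0.0013, 0.1067, 0, 0, 0], [1, 0.0013, 0.0013, 0.14, 0, 0, 0], [1, 0.0013, 0.0013, 0.1667, 0, 0, 0], [1, 0.0013, 0.0013, 0.176, 0, 0, 0], [0.8, 0.0013, 0.0013, 0.176, 0, 0, 0], [0.8, 0.0013, 0.0013, 0.176, 0, 0, 0]]})

```text
time_s: 14.15
tcp_pos: [0.4713, -0.2525, 0.0403]
ee_rot: [[-0.997, -0.076, 0.002], [-0.076, 0.997, -0.001], [-0.002, -0.001, -1.0]]
wrist_force: [0.6, -0.5, 0.2]
gripper_width: 0.899
gripper_force: 0.0
```

Emit:
step_hand(ticks={"steps":[[0.6, 0, 0, 0, 0, 0, 0], [0.6, 0, 0, 0, 0, 0, 0], [0.5, 0, 0, 0, 0, 0, 0], [0.5, 0, 0, 0, 0, 0, 0], [0.5, 0, 0, 0, 0, 0, 0], [0.5, 0, 0, 0, 0, 0, 0], [0.5, 0, 0, 0, 0, 0, 0]]})

```text
time_s: 14.85
tcp_pos: [0.4707, -0.2523, 0.0398]
ee_rot: [[-0.997, -0.076, 0.001], [-0.076, 0.997, -0.0], [-0.001, -0.001, -1.0]]
wrist_force: [-0.5, 1.2, 5.5]
gripper_width: 0.64
gripper_force: 30.0
```

Converted, -0.05 m is -0.0667, -0.035 m is -0.0467.

Emit:
step_hand(ticks={"steps":[[0, 0, 0, 0, 0, 0, 0], [0, 0, 0, -0.0027, 0, 0, 0], [0, 0, 0, -0.0107, 0, 0, 0], [0, 0, 0, -0.0267, 0, 0, 0], [0, 0, 0, -0.0467, 0, 0, 0], [0, 0, 0, -0.0667, 0, 0, 0], [0, 0, 0, -0.0667, 0, 0, 0], [0, 0, 0, -0.0667, 0, 0, 0]]})

```text
time_s: 15.65
tcp_pos: [0.4701, -0.2521, 0.0893]
ee_rot: [[-0.997, -0.075, 0.001], [-0.075, 0.997, 0.0], [-0.001, 0.0, -1.0]]
wrist_force: [0.3, 0.4, -1.5]
gripper_width: 0.639
gripper_force: 30.0
```

Emit:
step_hand(ticks={"steps":[[0, 0, 0, -0.0133, 0, 0, 0], [0, 0, 0, -0.0533, 0, 0, 0], [0, 0, 0, -0.1, 0, 0, 0], [0, 0, 0, -0.1333, 0, 0, 0], [0, 0, 0, -0.1333, 0, 0, 0], [0, 0, 0, -0.1333, 0, 0, 0]]})

```text
time_s: 16.25
tcp_pos: [0.4698, -0.252, 0.189]
ee_rot: [[-0.997, -0.075, -0.0], [-0.075, 0.997, 0.001], [0.0, 0.001, -1.0]]
wrist_force: [0.2, 0.2, -2.2]
gripper_width: 0.643
gripper_force: 30.0
```

Run:
```python
from station import r
from h import *
s=r.sense();R=s["ee_rot"];t=s["tcp_pos"];print(t,np.degrees(np.arctan2(R[1,1],R[0,1])))
ims=[]
for n in ["scene","side"]:
    c=r.capture(n);ims.append(c["pixels"]);P=cloud(c);px=c["pixels"].astype(int)
    m=(abs(P[...,0]-t[0])<.06)&(abs(P[...,1]-t[1])<.06)&(px[...,0]-px[...,2]>40)&(P[...,2]>t[2]-.06)&(P[...,2]<t[2]+.06)
    v,u=np.where(m);print(n,m.sum(),P[m].min(0).round(4),P[m].max(0).round(4),u.min(),u.max(),v.min(),v.max())
    im=c["pixels"];cu,cv=int(u.mean()),int(v.mean());ims[-1]=cv2.resize(im[max(cv-50,0):cv+50,cu-50:cu+50],(400,400))
cv2.imwrite("pics/grip.png",np.hstack(ims)[:,:,::-1])
```

```text
[ 0.46982942 -0.25196079  0.18898582] 94.29490799747227
scene 93 [ 0.4537 -0.2779  0.1605] [ 0.4829 -0.2138  0.2193] 364 385 155 173
side 323 [ 0.4545 -0.2759  0.1578] [ 0.4743 -0.2216  0.2265] 394 426 173 205
```

View pics/grip.png

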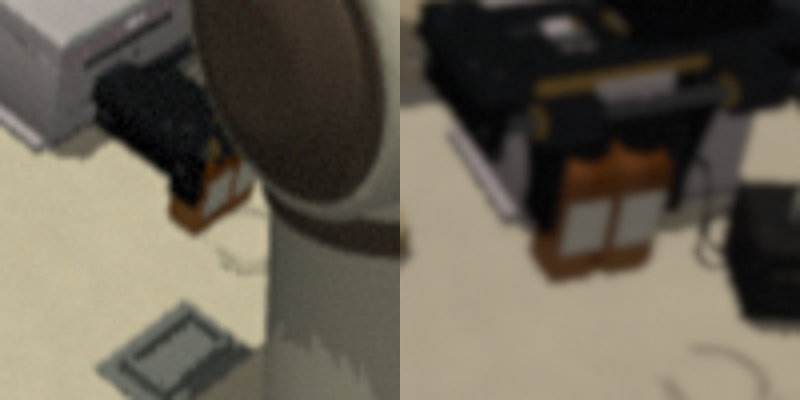

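Both bottles hang upright, side by side and level in the fingers, and the caddy is empty. Carry them to hover over the pocket.

The rows are not in the units I measure in: shifts go in shares of 75 cm and turns go in shares of 180 degrees. I convert before sending: 0.235 m is 0.3133, 0.212 m is 0.2827, -1 degrees is -0.0056.

Emit:
step_hand(ticks={"steps":[[0, -0.0067, 0.016, 0, 0, 0, 0], [0, -0.024, 0.056, 0, 0, 0, 0], [0, -0.0427, 0.1027, 0, 0, 0, 0], [0, -0.0613, 0.1493, 0, 0, 0, 0], [0, -0.08, 0.196, 0, 0, 0, -0.0028], [0, -0.0987, 0.2427, 0, 0, 0, -0.0056], [0, -0.1147, 0.2827, 0, 0, 0, -0.0056], [0, -0.1267, 0.3133, 0, 0, 0, -0.0056]]})

```text
time_s: 17.15
tcp_pos: [0.5471, -0.0083, 0.1878]
ee_rot: [[-0.996, -0.094, -0.002], [-0.094, 0.996, -0.0], [0.002, -0.0, -1.0]]
wrist_force: [-0.1, -0.6, -1.2]
gripper_width: 0.64
gripper_force: 30.0
```

Emit:
step_hand(ticks={"steps":[[0, 0, 0, 0, 0, 0, 0], [0, 0, 0, 0.0133, 0, 0, 0], [0, 0, 0, 0.0333, 0, 0, 0], [0, 0, 0, 0.0467, 0, 0, 0], [0, 0, 0, 0.0467, 0, 0, 0], [0, 0, 0, 0.0467, 0, 0, 0]]})

```text
time_s: 17.75
tcp_pos: [0.5471, -0.0114, 0.1538]
ee_rot: [[-0.996, -0.092, -0.001], [-0.092, 0.996, -0.0], [0.001, -0.0, -1.0]]
wrist_force: [-0.1, 0.5, -1.7]
gripper_width: 0.642
gripper_force: 30.0
```

Create pk.py:
```python
from station import r
from h import *
import sys
s=r.sense();R=s["ee_rot"];t=s["tcp_pos"];print(t,np.degrees(np.arctan2(R[1,1],R[0,1])))
c=r.capture("wrist");np.savez("pics/w6.npz",**c);P=cloud(c);z=P[...,2];px=c["pixels"].astype(int)
bz=t[2]-.034
m=(abs(z-.105)<.004)&(abs(P[...,0]-.58)<.1)&(abs(P[...,1])<.08);print("block top",m.sum(),rect(P[m][:,:2]))
# bottle -x faces: amber/label points well below cap, above block
a=(abs(P[...,1]-t[1])<.035)&(P[...,0]>t[0]-.03)&(P[...,0]<t[0])&(z>.11)&(z<bz+.055)
print("faces",a.sum(),np.median(P[a],0).round(4))
for q in (P[a&(P[...,1]<t[1]-.004)],P[a&(P[...,1]>t[1]+.004)]): print(np.median(q,0).round(4),q[:,1].min().round(4),q[:,1].max().round(4),"z",q[:,2].min().round(4))
ims=[c["pixels"]]
cv2.imwrite(f"pics/{sys.argv[1]}.png",cv2.resize(c["pixels"][120:270,160:410],(750,450))[:,:,::-1])
```

```bash
python3 pk.py pk1
```

```text
[ 0.5471014  -0.01135427  0.15377935] 95.27637373777846
block top 2123 [569.8  -8.8  95.3  84.2   5.2]
faces 2816 [ 0.534  -0.0116  0.1578]
[ 0.5349 -0.029   0.1579] -0.0463 -0.0154 z 0.125
[0.5325 0.0054 0.1585] -0.0074 0.0236 z 0.1236
```

View pics/pk1.png

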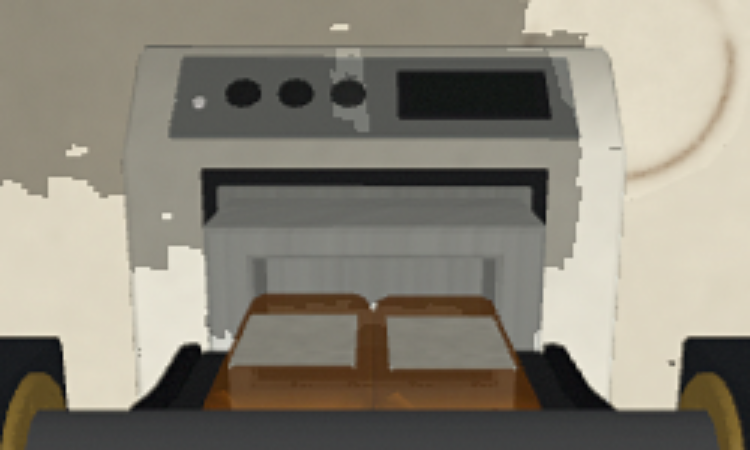

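The view shows both bottles hovering square over the pocket, whose visible edge runs from (252,258) to (495,258). It is centred on the bottles' split at (373,310). I'll shift 1 mm in x and descend.

Converted, 0.022 m is 0.0293, 0.001 m is 0.0013.

Emit:
step_hand(ticks={"steps":[[0, 0.0013, 0, 0.0053, 0, 0, 0], [0, 0.0013, 0, 0.0133, 0, 0, 0], [0, 0.0013, 0, 0.0187, 0, 0, 0], [0, 0.0013, 0, 0.0227, 0, 0, 0], [0, 0.0013, 0, 0.0267, 0, 0, 0], [0, 0.0013, 0, 0.0293, 0, 0, 0], [0, 0.0013, 0, 0.0293, 0, 0, 0]]})

```text
time_s: 18.5
tcp_pos: [0.5461, -0.0109, 0.1317]
ee_rot: [[-0.996, -0.093, -0.001], [-0.093, 0.996, -0.0], [0.001, -0.0, -1.0]]
wrist_force: [-1.1, -0.6, -0.7]
gripper_width: 0.641
gripper_force: 30.0
```

```bash
python3 pk.py pk2
```

```text
[ 0.54607088 -0.01086074  0.13168368] 95.31651415155031
block top 2513 [559.4  -9.6  74.7  84.1   5.4]
faces 2584 [ 0.533  -0.0111  0.1374]
[ 0.5339 -0.0286  0.1374] -0.0458 -0.0149 z 0.11
[0.5315 0.0064 0.1381] -0.0068 0.0241 z 0.11
```

Converted, 0.017 m is 0.0227, 0.015 m is 0.02.

Emit:
step_hand(ticks={"steps":[[0, 0, 0, 0.004, 0, 0, 0], [0, 0, 0, 0.008, 0, 0, 0], [0, 0, 0, 0.012, 0, 0, 0], [0, 0, 0, 0.016, 0, 0, 0], [0, 0, 0, 0.02, 0, 0, 0], [0, 0, 0, 0.0227, 0, 0, 0], [0, 0, 0, 0.0227, 0, 0, 0]]})

```text
time_s: 19.25
tcp_pos: [0.546, -0.0109, 0.1146]
ee_rot: [[-0.996, -0.093, -0.001], [-0.093, 0.996, -0.0], [0.001, -0.0, -1.0]]
wrist_force: [0.7, 0.1, -1.1]
gripper_width: 0.645
gripper_force: 30.0
```

Emit:
step_hand(ticks={"steps":[[0, 0, 0, 0.0013, 0, 0, 0], [0, 0, 0, 0.0027, 0, 0, 0], [0, 0, 0, 0.004, 0, 0, 0], [0, 0, 0, 0.004, 0, 0, 0]]})

```text
time_s: 19.65
tcp_pos: [0.5462, -0.0109, 0.112]
ee_rot: [[-0.996, -0.093, -0.0], [-0.093, 0.996, -0.0], [0.0, 0.0, -1.0]]
wrist_force: [0.0, -0.2, -0.9]
gripper_width: 0.644
gripper_force: 30.0
```

Converted, 0.0015 m is 0.002, 0.001 m is 0.0013.

Emit:
step_hand(ticks={"steps":[[0, 0, 0, 0.0007, 0, 0, 0], [0, 0, 0, 0.0013, 0, 0, 0], [0, 0, 0, 0.002, 0, 0, 0], [0, 0, 0, 0.002, 0, 0, 0]]})

```text
time_s: 20.05
tcp_pos: [0.5463, -0.0108, 0.1109]
ee_rot: [[-0.996, -0.093, 0.0], [-0.093, 0.996, -0.0], [-0.0, -0.0, -1.0]]
wrist_force: [-0.6, -0.2, 2.9]
gripper_width: 0.641
gripper_force: 30.0
```

Force shows contact with the pocket floor. Releasing.

Emit:
step_hand(ticks={"steps":[[0.7, 0, 0, 0, 0, 0, 0], [0.75, 0, 0, 0, 0, 0, 0], [0.85, 0, 0, 0, 0, 0, 0], [0.9, 0, 0, 0, 0, 0, 0], [0.9, 0, 0, 0, 0, 0, 0], [0.9, 0, 0, 0, 0, 0, 0]]})

```text
time_s: 20.65
tcp_pos: [0.5463, -0.0108, 0.1105]
ee_rot: [[-0.996, -0.093, -0.0], [-0.093, 0.996, -0.0], [0.0, -0.0, -1.0]]
wrist_force: [0.2, 0.3, -0.4]
gripper_width: 0.888
gripper_force: 0.0
```

Emit:
step_hand(ticks={"steps":[[0.9, 0, 0, -0.0067, 0, 0, 0], [0.9, 0, 0, -0.0267, 0, 0, 0], [0.9, 0, 0, -0.06, 0, 0, 0], [0.9, 0, 0, -0.1067, 0, 0, 0], [0.9, 0, 0, -0.16, 0, 0, 0], [0.9, 0, 0, -0.16, 0, 0, 0], [0.9, 0, 0, -0.16, 0, 0, 0], [0.9, 0, 0, -0.16, 0, 0, 0]]})

```text
time_s: 21.45
tcp_pos: [0.5455, -0.0109, 0.2297]
ee_rot: [[-0.996, -0.092, -0.002], [-0.092, 0.996, 0.0], [0.002, 0.0, -1.0]]
wrist_force: [-0.5, -0.8, -0.5]
gripper_width: 0.901
gripper_force: 0.0
```

Run:
```python
from station import r
from h import *
c=r.capture("wrist");P=cloud(c);z=P[...,2]
m=(abs(z-.105)<.004)&(abs(P[...,0]-.58)<.1)&(abs(P[...,1])<.08);print("block",rect(P[m][:,:2]),np.median(z[m]))
m=(abs(z-.167)<.007)&(abs(P[...,0]-.546)<.05)&(abs(P[...,1]+.01)<.06);k,l,st,ce=cv2.connectedComponentsWithStats(m.astype(np.uint8))
for j in range(1,k):
    if st[j,4]>15:
        q=P[l==j];A=np.c_[q[:,:2],np.ones(len(q))];print("cap",rect(q[:,:2]),np.median(q[:,2]),"slope",np.linalg.lstsq(A,q[:,2],rcond=None)[0][:2].round(3))
cv2.imwrite("pics/end.png",c["pixels"][:,:,::-1])
for n in("scene","side"):
    c=r.capture(n);P=cloud(c)
    for k,x,y,h in(("tape",.69,-.207,.019),("cup",.682,.1785,.046)):
        m=(abs(P[...,2]-h)<.006)&(np.hypot(P[...,0]-x,P[...,1]-y)<.06)
        if m.sum()>20: print(n,k,m.sum(),rect(P[m][:,:2]))
```

```text
block [581.9  -7.7 119.6  84.2   5.3] 0.10528713549538837
cap [547.2 -24.8  24.7  23.8  83.5] 0.1672552128924698 slope [ 0.085 -0.009]
cap [545.6   2.8  24.4  24.8  80.3] 0.16718581343119976 slope [0.063 0.019]
scene tape 204 [ 686.9 -209.    62.1   68.3   11.9]
scene cup 220 [681.8 179.   48.8  47.3  43.9]
side tape 346 [ 691.7 -206.    69.9   67.8   11.2]
```

View pics/end.png

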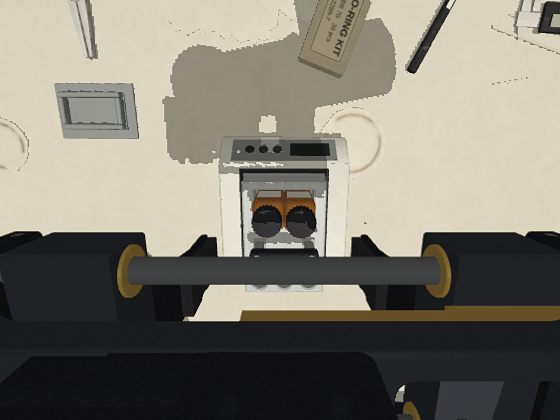

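The view shows both caps at (266,221) and (301,221) standing in the pocket. Cap height is 0.167 m, which matches fully seated bottles, and the gripper is clear.

```bash
python3 -c "
from station import r
print(r.finish_job())"
```

```text
the job is handed in; nothing more can be done
None
```

The job is handed in: the block measured flat on the heating plate at its seat, both bottles measured fully down in the pocket, and the tape and cup stayed in place, all in about 21.5 s; no verdict was returned.

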